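# Bring the medicine bottle to the reader, taking up the screw's slack

### The job

Use the bar knob of the bottle slide to bring the carriage with the amber bottle in front of the reader's lens. The screw has slack, so first turn the knob clockwise until the bottle has gone about 20 mm past the lens, then turn it back until the bottle returns and stands in line with the lens, ending on the backward turn so that the slack stays taken up. Move the carriage by the knob only, do not push it, and let go of the knob at the end.

Things in the scene. Friction and masses are not known exactly. Their poses are not given: they have to be found in the camera images.
- feed_grip (a point): Black bar knob (50 long, 14 wide, 34 mm high, on a 54 mm disc) on the slide's grey 76 mm gear housing; the round dial on a white box is a lamp dimmer. Point: on its vertical axis, z 77 mm, 12 below the bar's top, 22 above the disc. z up, x along the bar, square to the rail at the start. Clockwise from above drives the nut away, 50 mm/rad; 1.4 rad to its stop; needs 0.1-0.2 N m.
- carriage: Aluminium carriage, 66 x 58 mm, carrying a fixed amber bottle (32 mm wide, white cap, top at z 103 mm). Slides on the rail that runs straight out from the knob's axis; stays where left. Origin: on the rail's centre line at z 37 mm, 130 mm from the knob's axis at the start; the bottle's axis is 16 mm to the reader's side, square to the rail. y: along the rail away from the knob.
- nut: Brass nut on the screw, 26 x 18 x 26 mm, between two lugs of the carriage, on the side away from the reader. Origin: its centre; y along the rail away from the knob. Follows the knob without slack. The carriage has about 9 mm of play on it: along y, carriage minus nut is about -4.5 mm when driven away from the knob, +4.5 mm when drawn back, and the carriage stands still in between (0 at first).
- lens (a point): Centre of the lens glass (black ring, 26 mm) of the white reader head fixed beside the rail; head 36 mm wide, top at z 95 mm with a black line in line with the lens. Point at z 77 mm. x: out of the lens, square to the rail; y: along the rail away from the knob. The carriage starts 22 to 38 mm short of it along y.
Mind the look-alikes: they are no part of the job. What is shaped like the part that bears lens but blue or red is not meant.

How it is judged:
On the way:
1. the bottle has been wound at least 12 mm past the lens (y of carriage in the frame of lens above 0.012 m), for 0.1 s.
At the end, for the whole second after the job is handed in: The bottle has been at least 12 mm past the lens and now rests within 10 mm of the lens's line, measured along the rail, with the nut drawn back towards the knob inside its play (the carriage's origin at least 1 mm beyond the nut's) (y of carriage in the frame of lens between -0.01 and 0.01 m and y of carriage in the frame of nut above 0.001 m and linear speed of carriage below 0.005 m/s); the robot touches nothing.
It fails at once if the carriage is pushed by the robot (over 3 N) (contact force between any of the fingers, the arm and carriage above 3 N).
It also fails if it takes over 40 s, if anything falls off the work surface, if the arm or the gripper's body presses on something with over 40 N, if the wrist force passes 120 N, or if a joint passes its speed limit or range.

### The arm

A 6-joint arm with a two-finger parallel gripper is mounted at the origin on the work surface. World frame = base frame: x ahead of the robot, y to its left, z up, the work surface at z = 0. Lengths are in m, angles in rad, forces in N, time in s.
With the tool pointing down it reaches from about 0.3 to 0.75 m from the base axis. Payload 8.5 kg.
Tool frame: the origin (TCP) lies at the very end of the fingers, on their centre line; the grasp point (between the pads) lies 19 mm behind it; z points along the fingers, y is the line along which they close (so a half turn about z gives the same grasp; the last joint's range is limited). The gripper opens to 88 mm and grips with 3 to 60 N. Pads are 18 mm wide; open, the fingers measure 123 mm over their backs; the gripper's body (75 mm by 187 mm) begins 45 mm behind the grasp point.
Start: joints at [-1.528, 0.381, 1.297, -0, 1.464, -0.215], TCP at [0.14, -0.532, 0.239] pointing down, gripper open.
Joint ranges: [-3.11, 3.11], [-0.89, 2.33], [0.22, 2.48], [-1.42, 4.56], [0.17, 2.85], [-2.88, 2.88]. Speed limits (rad/s): [2.39, 2.39, 3.14, 3.14, 3.14, 3.14].

### API

Orientations are given as a rotation vector (axis times angle).
In Python, from workcell import env gives the robot as it stands. Calls block until the motion is done:
- env.movep(position, orientation): joint-space move of the TCP to a pose.
- env.move_linear(position, orientation=None, rate=0.15, force_limit=None): straight line of the TCP; orientation=None keeps the orientation; rate is the mean speed in m/s. With force_limit (N) it stops when the force on the tool has changed by that much, and returns True; else False.
- env.movej(angles): joint-space move.
- env.move_gripper(opening, grip_force=None): opening from 0.0 (shut) to 1.0 (fully open); grip_force is the grip in N (None keeps the last); returns when the fingers have stopped.
- env.dwell(seconds).
- env.ik(position, orientation): joint angles nearest the present ones, or None.
- env.state(): the state.
- env.capture(name): name is "side" or "top" or "wrist"; returns a dict with "image" (384x512x3 uint8, red, green, blue), "fx", "fy", "cx", "cy" (pixels), "R" (3x3) and "t" (3): a world point X has camera coordinates R X + t; the wrist camera has in their place "hand_eye" (4x4, takes a point from camera to tool coordinates, whose origin is the TCP and whose axes are the flange's). Camera axes: x right, y down, z forward; pixel columns grow to the right and rows downward; lengths in m; the calibration is good to about 2 mm. A picture is of the moment at which its call begins: read the wrist's pose just before it. There is no depth.
A pose or a line that the arm cannot do raises env.IKError and nothing moves.
- env.finish_job(): hands the job in; it is judged then, once.
The state is a dict: "t": time; "joint_pos": joint angles; "dq": joint speeds; "joint_efforts": joint torques, N m; "ee_pos": TCP position; "tool_rot": TCP orientation; "wrist_force": force on the tool from outside, world axes, zero at the start; "torque": the same for the moment, N m; "gripper_width": opening from 0.0 (shut) to 1.0 (fully open); "grip_force": force on a finger pad.
Only numpy, scipy, OpenCV 4.12 (cv2) and the standard library are available. Lean on these libraries where they do the work, as an engineer would, in place of code of your own. Each camera call takes 0.05 s, during which the arm holds its last target. There are 200 camera calls.

## Working session

There is one attempt and no reset: what is moved stays moved. The work goes in short steps, each a Python script; the robot and the scene stay as the last script left them, time stands still between calls to the robot, and variables do not carry over. Pictures are saved under pics/ and viewed, at most 10 in all, crops included, and the job is handed in when it is done.

```bash
mkdir -p pics
python3 - <<'E'
from workcell import env
import cv2,pickle
d={n:env.capture(n) for n in("top","side")}
pickle.dump(d,open("c0.pkl","wb"))
for n in d: cv2.imwrite(f"pics/{n}0.png",d[n]["image"][:,:,::-1])
s=env.state();print(s["t"],s["ee_pos"],s["tool_rot"])
for n in d:print(n,d[n]["fx"],d[n]["R"],d[n]["t"])
E
```

```text
0.1 [ 0.1402258  -0.53156266  0.23820855] [-3.11423689e+00 -4.03685483e-01 -2.11338450e-04]
top 392.35638938437097 [[ 0.02471089 -0.99966862  0.00721328]
 [-0.99282993 -0.0253847  -0.11680903]
 [ 0.11695343 -0.0042751  -0.9931282 ]] [-0.11784098  0.45283131  0.68229217]
side 489.94522303542465 [[-0.94473924 -0.32733646  0.01784952]
 [-0.233074    0.63240099 -0.73874589]
 [ 0.23053041 -0.70208249 -0.67374765]] [0.35375395 0.24540524 0.85107338]
```

View pics/top0.png

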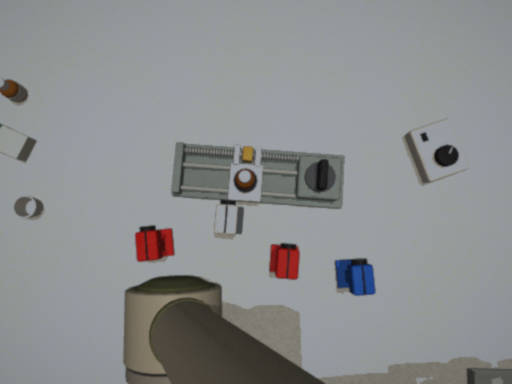

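View pics/side0.png

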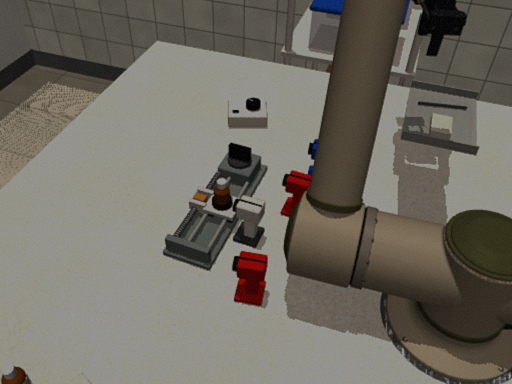

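The top view shows the slide: knob bar ~(322,175), bottle cap ~(245,175), and white reader ~(228,218). The reader look-alikes are red at (152,243) and (287,260) and blue at (360,277), and the round dimmer dial is at (446,155). The black bar on the grey housing and the white head beside the rail fit the description. I'll confirm with a crop and masks.

```bash
cat > h.py <<'E'
import numpy as np,cv2
def ray(c,u,v,z):
    R=np.array(c["R"]);t=np.array(c["t"]);o=-R.T@t
    d=R.T@np.array([(u-c["cx"])/c["fx"],(v-c["cy"])/c["fy"],1]);return o+d*(z-o[2])/d[2]
def proj(c,X):
    p=np.array(c["R"])@X+c["t"];return p[0]/p[2]*c["fx"]+c["cx"],p[1]/p[2]*c["fy"]+c["cy"]
def blob(m,x0,y0,x1,y1):
    k=np.zeros(m.shape,np.uint8);k[y0:y1,x0:x1]=m[y0:y1,x0:x1]
    cs=cv2.findContours(k,cv2.RETR_EXTERNAL,cv2.CHAIN_APPROX_NONE)[0]
    c=max(cs,key=cv2.contourArea);return cv2.minAreaRect(c)
E
python3 - <<'E'
import pickle;from h import *
c=pickle.load(open("c0.pkl","rb"))["top"];im=c["image"].astype(int)
dark=(im.max(2)<32).astype(np.uint8)
r=blob(dark,300,150,343,205);print("knob",r,ray(c,*r[0],.089))
p=cv2.boxPoints(r);print([ray(c,*q,.089)[:2].round(4) for q in p])
hsv=cv2.cvtColor(c["image"],cv2.COLOR_RGB2HSV)
w=((hsv[...,2]>150)&(hsv[...,1]<60)).astype(np.uint8)
r=blob(((hsv[...,2]>110)&(hsv[...,1]<60)).astype(np.uint8),214,205,240,236);print("head",r,ray(c,*r[0],.095))
br=((hsv[...,0]<18)&(hsv[...,1]>110)&(hsv[...,2]>30)).astype(np.uint8)
r=blob(br,232,164,260,194);print("bottle",r,ray(c,*r[0],.085))
cv2.imwrite("pics/crop.png",cv2.resize(c["image"][135:240,168:348,::-1],None,fx=4.4,fy=4.4,interpolation=cv2.INTER_CUBIC))
E
```

```text
knob ((319.1461486816406, 175.66921997070312), (28.652023315429688, 9.054535865783691), 82.87498474121094) [ 0.46734736 -0.20947666  0.089     ]
[array([ 0.49  , -0.1989]), array([ 0.4923, -0.2138]), array([ 0.4449, -0.22  ]), array([ 0.4426, -0.2051])]
head ((226.5, 220.0), (30.0, 25.0), 90.0) [ 0.39027149 -0.059126    0.095     ]
bottle ((245.28651428222656, 180.24156188964844), (15.890073776245117, 18.888198852539062), 77.00537872314453) [ 0.45710378 -0.08739611  0.085     ]
```

View pics/crop.png

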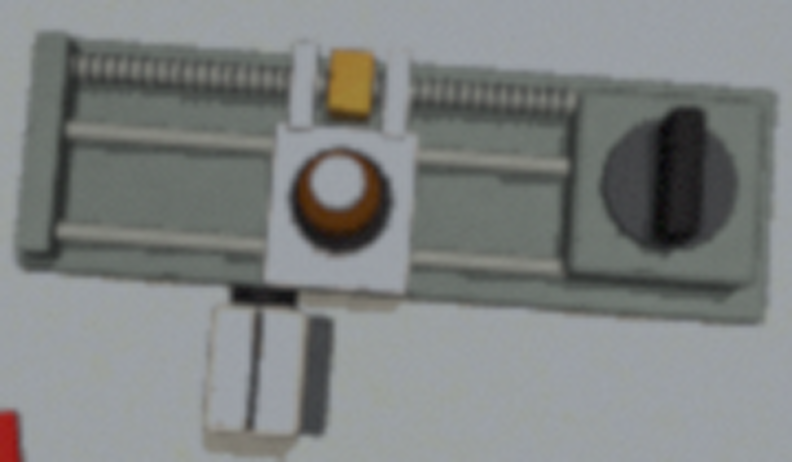

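Confirmed: the black bar is on the grey housing at ~(323,175), disc centre ~(320,177). The white head's black line runs (226,207)–(225,233), and the nut (brass) is at ~(248,154).

Run:
```python
import pickle;from h import *
from workcell import env
c=pickle.load(open("c0.pkl","rb"))["top"]
P=lambda x,y,z:ray(c,168+(x+.5)/4.4-.5,135+(y+.5)/4.4-.5,z)
for a,b in(((65,130),(570,165)),((60,231),(560,266))):
    v=P(*a,.03)-P(*b,.03);print("rail",v[:2]/np.hypot(*v[:2]),np.arctan2(v[1],v[0]))
print("disc",P(670,183,.055),"bar",P(685,176,.089), "bar ends",P(687,113,.089),P(680,240,.089))
k=P(670,183,.055);
v=P(65,130,.03)-P(570,165,.03)+P(60,231,.03)-P(560,266,.03);d=v[:2]/np.hypot(*v[:2])
for n,q in dict(line0=P(258,312,.095),line1=P(250,430,.095),cap=P(337,181,.103),nut=P(349,78,.05)).items(): print(n,q,(q-k)[:2]@d)
from scipy.spatial.transform import Rotation as Ro
y=np.array([*d,0])
for s in(1,-1):
    z=np.array([0,0,-1.]);R0=np.c_[np.cross(s*y,z),s*y,z]
    for a in(0,-.6,-1.3):
        r=(Ro.from_euler('z',a)*Ro.from_matrix(R0)).as_rotvec()
        q=env.ik([k[0],k[1],.060],r);print(s,a,None if q is None else np.round(q,2))
```

```text
rail [0.0441341  0.99902562] 1.5266478830474686
rail [0.044774   0.99899714] 1.5260073539710222
disc [ 0.47144812 -0.21638862  0.055     ] bar [ 0.46928997 -0.21634286  0.089     ] bar ends [ 0.49336973 -0.21698417  0.089     ] [ 0.4450117 -0.2145838  0.089    ]
line0 [ 0.41365711 -0.05793363  0.095     ] 0.15572946976454116
line1 [ 0.37040395 -0.05646559  0.095     ] 0.15527340015491284
cap [ 0.4620295  -0.08588763  0.103     ] 0.12995332571534263
nut [ 0.51141409 -0.0880408   0.05      ] 0.12999749512688485
1 0 [-0.66  0.53  1.63  0.    0.97 -2.19]
1 -0.6 [-0.66  0.53  1.63 -0.    0.97 -1.59]
1 -1.3 [-0.66  0.53  1.63 -0.    0.97 -0.89]
-1 0 [-0.66  0.53  1.63 -0.    0.97  0.96]
-1 -0.6 [-0.66  0.53  1.63  0.    0.97  1.56]
-1 -1.3 [-0.66  0.53  1.63 -0.    0.97  2.26]
```

Measurements agree: carriage 130.0 mm from the knob axis as specified, lens at 155.5, so 25.5 mm short (range 22–38). The plan is +1.0 rad clockwise, then back to about 0.42. Approach and grip.

```bash
cat >> h.py <<'E'
from scipy.spatial.transform import Rotation as Ro
d=np.array([.0444,.9990,0]);K=np.array([.4704,-.2164,0])
def rot(a):
    z=np.array([0,0,-1.]);return (Ro.from_euler('z',-a)*Ro.from_matrix(np.c_[np.cross(d,z),d,z])).as_rotvec()
E
python3 - <<'E'
from h import *;from workcell import env
env.movep(K+[0,0,.20],rot(0)); env.move_gripper(.5,25)
print("hit",env.move_linear(K+[0,0,.061],rot(0),rate=.08,force_limit=6))
env.move_gripper(0,25);s=env.state();print(s["t"],s["ee_pos"],s["gripper_width"]*88,s["wrist_force"],s["grip_force"])
for a in(.1,.2,.3):
    env.movep(K+[0,0,.061],rot(a));s=env.state();print(a,s["t"],s["wrist_force"].round(1),s["torque"].round(2))
c=env.capture("side");cv2.imwrite("pics/s1.png",cv2.resize(c["image"][110:290,130:330,::-1],None,fx=3,fy=3))
cv2.imwrite("pics/t1.png",env.capture("top")["image"][:,:,::-1])
E
```

```text
hit False
5.05 [ 0.47043834 -0.2177182   0.06109184] 13.539483488932644 [-2.1385809  -7.05093424 -0.53448855] 25.003037543501705
0.1 5.3 [-1.8 -6.  -1.2] [-0.9   0.1  -0.08]
0.2 5.55 [-1.9 -6.6 -1. ] [-0.91  0.15 -0.08]
0.3 5.8 [-1.2 -5.9 -1. ] [-0.87  0.03 -0.09]
```

View pics/s1.png

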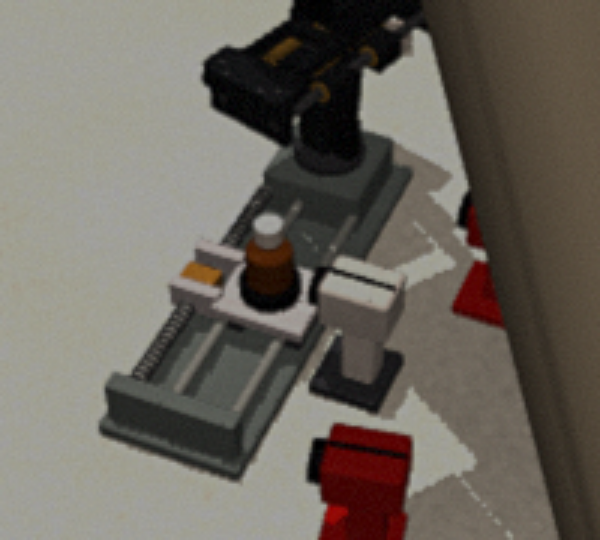

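View pics/t1.png

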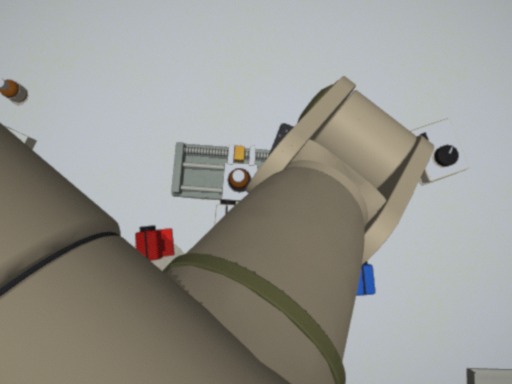

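The grip holds (13.5 mm wide). In the top view the nut is at (239,152) and the bottle cap at (239,176), both moved outward. Continuing to 1.0 rad while tracking the cap and nut in the top view.

```bash
sed -i 's/-.2164,0/-.2177,0/' h.py
cat >> h.py <<'E'
def meas(c):
    """distances along the rail from the knob axis: cap, nut"""
    im=c["image"];h=cv2.cvtColor(im,cv2.COLOR_RGB2HSV);k=np.array([.4714,-.2164,0])
    br=((h[...,0]<13)&(h[...,1]>110)&(h[...,2]>30)).astype(np.uint8)
    nu=((h[...,0]>=14)&(h[...,0]<26)&(h[...,1]>120)&(h[...,2]>90)).astype(np.uint8)
    b=blob(br,172,162,275,196);n=blob(nu,172,138,275,170)
    return (ray(c,*b[0],.085)-k)@d,(ray(c,*n[0],.05)-k)@d,b[0],n[0]
E
python3 - <<'E'
from h import *;from workcell import env;import pickle
print(meas(pickle.load(open("c0.pkl","rb"))["top"]))
for a in(.45,.6,.8,1.0):
    env.movep(K+[0,0,.061],rot(a));s=env.state();print(a,s["t"],s["ee_pos"].round(4),s["wrist_force"].round(1),meas(env.capture("top")))
env.dwell(.3);c=env.capture("top");print(meas(c))
cv2.imwrite("pics/t2.png",cv2.resize(c["image"][135:240,168:348,::-1],None,fx=4.4,fy=4.4,interpolation=cv2.INTER_CUBIC))
E
```

```text
(np.float64(0.1434530807334103), np.float64(0.12973781728422293), (236.5, 175.0), (247.0, 153.5))
0.45 6.1667 [ 0.4704 -0.2176  0.0611] [-0.1  0.6  2.1] (np.float64(0.16162904111330473), np.float64(0.1511051008619974), (225.5, 175.5), (234.92074584960938, 152.7134246826172))
0.6 6.4833 [ 0.4705 -0.2176  0.0611] [0.4 2.3 1.2] (np.float64(0.15319733235404553), np.float64(0.1589149352814767), (229.75001525878906, 186.25003051757812), (230.5, 152.5))
0.8 6.8417 [ 0.4705 -0.2176  0.0611] [1.7 1.9 2. ] (np.float64(0.15929681443307997), np.float64(0.1686640299462404), (226.0, 187.0), (225.0, 152.0))
1.0 7.2 [ 0.4706 -0.2175  0.0611] [2.5 3.8 2.6] (np.float64(0.16578917263518866), np.float64(0.17753418604560497), (222.25003051757812, 184.75001525878906), (220.0, 151.5))
(np.float64(0.16268012872406695), np.float64(0.17753418604560497), (224.2500457763672, 183.25003051757812), (220.0, 151.5))
```

View pics/t2.png

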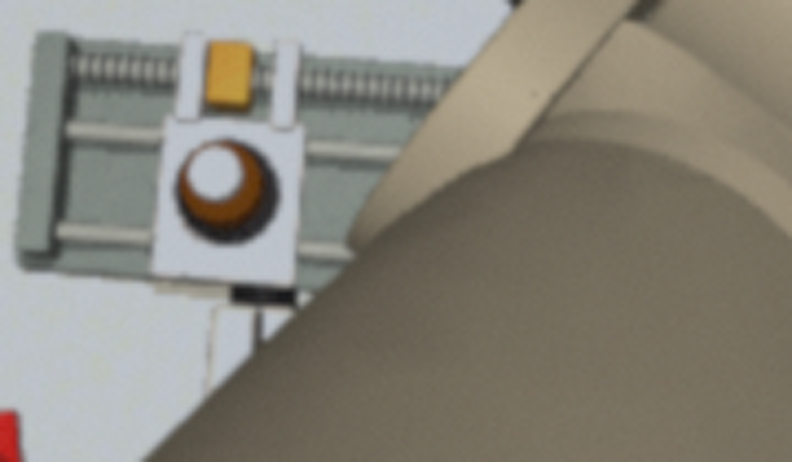

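The bottle cap is at crop (215,171), well past the lens line at (257,315), and the nut bears on the outer lug. My brown-blob measure is poor, so I'll use the cap component instead. Wind slightly further, then return with feedback.

```bash
cat >> h.py <<'E'
def cap(c):
    h=cv2.cvtColor(c["image"],cv2.COLOR_RGB2HSV)
    m=((h[...,2]>125)&(h[...,1]<70)).astype(np.uint8)
    n,l,st,ce=cv2.connectedComponentsWithStats(m,connectivity=4)
    return [(round(float((ray(c,*ce[i],.103)-[.4714,-.2164,0])@d),4),int(st[i,4])) for i in range(1,n) if 60<st[i,4]<220 and 200<ce[i][0]<260 and 165<ce[i][1]<190]
E
python3 - <<'E'
from h import *;from workcell import env;import pickle
print(cap(pickle.load(open("c0.pkl","rb"))["top"]))
for a in(1.1,.9,.7,.55,.48):
    env.movep(K+[0,0,.061],rot(a));env.dwell(.2);c=env.capture("top");s=env.state();print(a,round(s["t"],2),s["wrist_force"].round(1),cap(c),meas(c)[1].round(4))
E
```

```text
[(0.1298, 101)]
1.1 8.1 [3.2 5.  2.3] [] 0.1828
0.9 8.66 [4.  4.7 2.9] [] 0.1731
0.7 9.22 [3.  5.1 3.3] [] 0.1643
0.55 9.73 [1.9 4.1 3.9] [] 0.1565
0.48 10.23 [2.5 4.7 3.6] [] 0.1536
```

Run:
```python
from h import *;from workcell import env
env.movep(K+[0,0,.061],rot(.43));env.dwell(.2);c=env.capture("top");print(meas(c)[1])
h=cv2.cvtColor(c["image"],cv2.COLOR_RGB2HSV)
g=cv2.cvtColor(c["image"],cv2.COLOR_RGB2GRAY)
for T in(100,115,140,155):
    n,l,st,ce=cv2.connectedComponentsWithStats(((g>T)&(h[...,1]<80)).astype(np.uint8),connectivity=4)
    print(T,[(st[i,4],ce[i].round(1),((ray(c,*ce[i],.103)-[.4714,-.2164,0])@d).round(4)) for i in range(1,n) if 40<st[i,4]<400 and 200<ce[i][0]<260 and 160<ce[i][1]<195])
cv2.imwrite("pics/t3.png",cv2.resize(c["image"][135:240,168:348,::-1],None,fx=4.4,fy=4.4,interpolation=cv2.INTER_CUBIC))
```

```text
0.1510799143305246
100 []
115 []
140 [(np.int32(107), array([228.1, 174.6]), np.float64(0.1561))]
155 [(np.int32(99), array([228.1, 174.5]), np.float64(0.1562))]
```

View pics/t3.png

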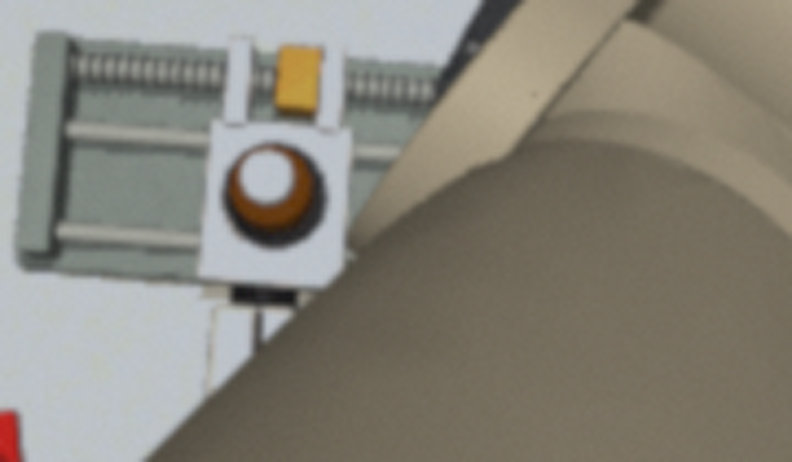

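The bottle is at 156 mm against the lens at 155.5 mm, and the nut (crop 298,80) sits against the knob-side lug, so the slack is taken up. Release, rise and recheck.

Run:
```python
from h import *;from workcell import env
env.move_gripper(.5);env.move_linear(K+[0,0,.2],rot(.43),rate=.1);env.dwell(.5)
c=env.capture("top");h=cv2.cvtColor(c["image"],cv2.COLOR_RGB2HSV);g=cv2.cvtColor(c["image"],cv2.COLOR_RGB2GRAY)
print(env.state()["t"],env.state()["wrist_force"],meas(c)[1])
for T in (140,155):
    n,l,st,ce=cv2.connectedComponentsWithStats(((g>T)&(h[...,1]<80)).astype(np.uint8),connectivity=4)
    v=[((ray(c,*ce[i],.103)-[.4714,-.2164,0])@d) for i in range(1,n) if 40<st[i,4]<400 and 200<ce[i][0]<260 and 160<ce[i][1]<195];print(v)
    ok=len(v)==1 and abs(v[0]-.1555)<.004
if ok and abs(meas(c)[1]-.151)<.002: print(env.finish_job())
```

```text
13.4333 [-1.33831486  0.22604902  0.07039617] 0.1510799143305246
[np.float64(0.15622491261651386)]
[np.float64(0.15616580541742972)]
the job is handed in; nothing more can be done
None
```

The job is handed in at 13.4 s of the 40 s limit: I wound the bottle about 20 mm past the lens and drew it back to within about 1 mm of the lens's line by camera, with the nut against the knob-side lug and the knob released; no verdict was returned.

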